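# Raise the counterweighted barrier and push the flask into its bay

## Robot

A 6-joint arm with a two-finger parallel gripper is mounted at the origin on a cart in front of the work surface, level with it; the furniture and walls round the work are solid. World frame = base frame: x ahead of the robot, y to its left, z up, the work surface at z = 0. Lengths are in m, angles in rad, forces in N, time in s.
With the tool pointing down it reaches from about 0.3 to 0.875 m from the base axis. Payload 6.4 kg.
Tool frame: the origin (TCP) lies between the finger pads; the fingertips stand 8 mm ahead of it and the grasp point (between the pads) lies 11 mm behind it (ctrl.finger_overhang is the distance from the TCP to the fingertips, in m); z points along the fingers, y is the line along which they close (so a half turn about z gives the same grasp; the last joint's range is limited). The gripper opens to 85 mm and grips with 20 to 120 N. Pads are 22 mm wide; open, the fingers measure 114 mm over their backs; the gripper's body (76 mm by 85 mm) begins 54 mm behind the grasp point. The pads swing forward as they close: fully open they stand 13 mm farther back than shut.
Start: joints at [0.911, 0.181, 1.607, -0, 1.354, -0.206], TCP at [0.252, 0.517, 0.239] pointing down, gripper open.
Joint ranges: [-2.99, 2.99], [-0.89, 2.07], [0.3, 2.58], [-1.14, 4.28], [0, 2.63], [-3.12, 3.12]. Speed limits (rad/s): [2.57, 2.57, 3.01, 3.14, 3.14, 3.14].

## Interface

Orientations are given as a unit quaternion [w, x, y, z].
In Python, from bench import ctrl, camera gives the robot as it stands.
- The arm moves only by the shell command python3 -m pendant 'ROWS' [OPENING]. ROWS is JSON, a list of rows, each a list of 6 numbers: the shift along the world's x, y, z normalised to -1 to 1, where 1 is 200 mm, then the turn, a rotation vector about the world's x, y, z normalised to -1 to 1, where 1 is pi/2 rad. In form: [[dx, dy, dz, rx, ry, rz], ...]. A call has exactly 10 rows; each row shifts and turns the commanded pose from where the row before left it; what a row does not reach is not made up. A row lasts 1/8 s, in which the tool goes at most 62.5 mm and 10.7 degrees, less where a joint would pass 70% of its speed; a pose out of reach is approached as far as the arm can. A call with a number of a shift or a turn outside -1 to 1 is refused whole. A call with a gripper value outside its range is refused whole. OPENING is the opening, from -1 (shut) to 1 (fully open), set as the call begins (- or left out, the last holds). The fingers move at their own pace and stop on an object; the grip force is fixed at half the most. Time passes only in rows, so rows that do not move let the fingers close, or fill a call up. It gives the time, the measured TCP pose, the force, the opening and the grip force at its end, in the units of the state.
- ctrl.get_obs(): the state, without advancing time (a new reading comes with each control period).
- camera(name): name is "side" or "top" or "wrist"; returns a dict with "color" (384x512x3 uint8, blue, green, red), "fx", "fy", "cx", "cy" (pixels), "xyz" and "rotation" of the camera in the world; the wrist camera has in their place "hand_eye" (4x4, takes a point from camera to tool coordinates, whose origin is the TCP and whose axes are the flange's). Camera axes: x right, y down, z forward; pixel columns grow to the right and rows downward; lengths in m; the calibration is good to about 2 mm. A picture is of the moment at which its call begins: read the wrist's pose just before it. There is no depth.
- ctrl.hand_in(): hands the job in; it is judged then, once.
The state is a dict: "time_s": time; "q": joint angles; "dq": joint speeds; "joint_efforts": joint torques, N m; "eef_pos": TCP position; "eef_rot": TCP orientation; "wrist_force": force on the tool from outside, world axes, zero at the start; "torque": the same for the moment, N m; "opening": opening from 0.0 (shut) to 1.0 (fully open); "grasp_force": force on a finger pad.
Only numpy, scipy, OpenCV 4.12 (cv2) and the standard library are available. Lean on these libraries where they do the work, as an engineer would, in place of code of your own. Each camera call takes 0.05 s, during which the arm holds its last target. There are 200 camera calls.

## Task

Push the red-and-white barrier arm of the storage bay up past its balance point so that it stays raised by itself. Then push the conical flask along the bench, keeping it upright and never lifting it, into the bay until all of it is past the line of the barrier, and take the hand away. Leave the other things on the bench where they are.

Things in the scene. Friction and masses are not known exactly. Their poses are not given: they have to be found in the camera images.
- gate: Fixed storage bay on the bench. Origin: on the bench top, mid barrier line (the bay's open mouth); +x into the bay, roughly away from the robot; +y left, towards the barrier's post; z up. Blue floor patch 170 mm deep, no step. Kerbs 14 mm high, 10 mm thick: two sides centred at y = +-85 mm (x 0 to 180 mm), back at x = 175 mm.
- gate_post (a point): Top centre of the barrier's fixed grey post, at gate x = 36, y = 140 mm, 92 mm high; the post is 26 x 34 mm on a foot of 60 x 75 mm.
- gate_rest (a point): Fixed slim rest under the closed arm, at gate x = 0, y = -85 mm: a 12 mm rod with a small fork, 34 mm along gate x, prongs up to 71 mm high. The point lies on the arm's centre line when closed, 68 mm up.
- bay_middle (a point): Middle of the bay's floor, 85 mm past the barrier line, on its middle line. Inner width between the kerbs 160 mm
- barrier (a joint): Barrier arm's angle, rad. 0: closed, level across the bay's mouth; grows as the free end rises; 1.65: upper stop, just past upright. Only gravity holds it: below about 0.9 rad it falls shut, above that (1.0 to be sure) the counterweight carries it on to the stop in a few seconds, where it stays. Lifting it at barrier_end takes under 1 N (hidden mass varies)
- barrier_hinge (a point): Hinge axis of the barrier arm, a fixed point at gate x = 0, y = 140 mm, z = 68 mm; the axis runs along the gate's x axis, so the arm swings in the gate's y-z plane.
- barrier_end (a point): Point on the barrier arm's centre line, 285 mm from the hinge, moving with it; a good place to push up from below. The arm: round tube, 16 mm thick, red and white stripes, 330 mm long; closed, it lies along gate -y, centre 68 mm (underside 60 mm) above the bench, free end at gate y = -190 mm. Counterweight: 34 mm steel disc 40 mm beyond and 35 mm above the hinge
- flask: Loose conical glass flask with pale blue contents and an open narrow neck, 67 mm in diameter at the foot, 104 mm high, about 0.1 kg (hidden mass varies). Origin: centre of its underside, z up. It stands upright before the mouth of the bay, on the robot side of the barrier. Pushed near its foot it slides upright; pushed at the neck it tips.
- vial: Bystander: small white-capped sample vial, 25 mm in diameter, 53 mm high, loose. Origin: centre of its underside.
- small_beaker: Bystander: small empty glass beaker, 52 mm in diameter, 60 mm high, loose. Origin: centre of its underside.
- dropper: Bystander: small brown dropper bottle, 31 mm in diameter, 86 mm high, loose. Origin: centre of its underside.

How it is judged:
On the way, in this order (a step that is already met when the one before it is completed fails the run):
1. the barrier arm is up at its stop while the flask still stands outside the bay (value of joint barrier above 1.5 rad and x of flask in the frame of gate below -0.04 m), for 0.2 s.
2. the flask has been pushed past the barrier line into the bay (x of flask in the frame of gate between 0.035 and 0.14 m and y of flask in the frame of gate between -0.05 and 0.05 m), for 0.2 s.
At the end, for the whole second after the job is handed in: The barrier arm stays up by itself (joint above 1.5 rad) and the flask stands upright (within 0.1 rad) and at rest on the bench inside the bay, its centre 35 to 140 mm past the barrier line and within 50 mm of the bay's middle line, so that all of it is past the line and between the kerbs (all of step 2 and value of joint barrier above 1.5 rad and angle between flask's own z axis and vertical below 0.1 rad and height (world z) of flask below 0.008 m and linear speed of flask below 0.02 m/s); the robot touches nothing.
It fails at once if the flask is lifted off the bench (underside centre more than 10 mm up) (height (world z) of flask above 0.01 m).
It fails at once if the flask is tipped by more than 0.25 rad (angle between flask's own z axis and vertical above 0.25 rad).
It fails at once if a bystander (vial, small beaker, dropper bottle) is moved more than 25 mm (distance of any of vial, small_beaker, dropper from where it was at the start of the episode above 0.025 m).
It also fails if it takes over 62 s, if anything falls off the work surface, if the arm or the gripper's body presses on something with over 40 N, if the wrist force passes 120 N, or if a joint passes its speed limit or range.

## Working session

There is one attempt and no reset: what is moved stays moved. The work goes in short steps, Python scripts to look and compute and a shell command to move; the robot and the scene stay as the last step left them, time stands still between calls to the robot, and variables do not carry over. Pictures are saved under pics/ and viewed, at most 10 in all, crops included, and the job is handed in when it is done.

```bash
mkdir -p pics; cat > h.py <<'E'
import numpy as np, cv2
from bench import ctrl, camera
def ray(c,u,v):
    d=np.array(c["rotation"])@np.array([(u-c["cx"])/c["fx"],(v-c["cy"])/c["fy"],1]); return np.array(c["xyz"]),d
def onz(c,u,v,z):
    o,d=ray(c,u,v); return o+d*(z-o[2])/d[2]
def proj(c,p):
    q=np.array(c["rotation"]).T@(np.array(p)-np.array(c["xyz"])); return c["fx"]*q[0]/q[2]+c["cx"],c["fy"]*q[1]/q[2]+c["cy"]
E
python3 - <<'E'
from h import *
for n in("top","side"):
    c=camera(n); cv2.imwrite(f"pics/{n}0.png",c["color"]); print(n,c["fx"],c["cx"],c["cy"],c["xyz"],np.round(c["rotation"],3).tolist())
o=ctrl.get_obs();print(o["eef_pos"],o["eef_rot"],o["wrist_force"])
E
```

```text
top 426.1411405318971 259.42046289999814 192.46042379641906 [0.33384066 0.01160861 1.38566791] [-0.07, 0.713, -0.695, 0.067]
side 436.6371805829094 252.27684845453555 185.0949246587844 [0.12825664 0.97639403 0.58397883] [0.112, -0.189, 0.821, -0.528]
[0.25174984 0.51641214 0.23844369] [-3.48571305e-04  2.24975054e-01  9.74364182e-01 -7.37847983e-04] [ 0.11742818  0.31418385 -0.28652588]
```

View pics/top0.png

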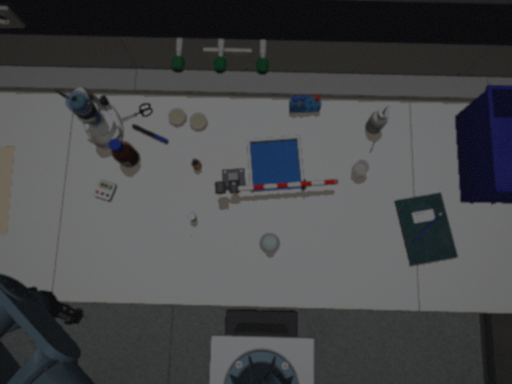

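View pics/side0.png

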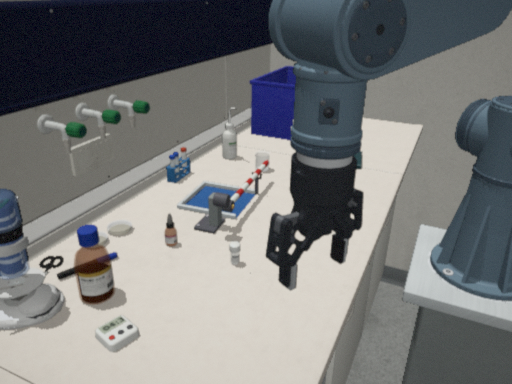

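The top view shows the bay's blue patch around (276,164), the barrier from (240,188) to (337,182), and the flask at (270,243). The beaker is at (360,170), the vial at (194,218) and the dropper at (196,164). Next I'll get metric positions.

```bash
python3 - <<'E'
from h import *
c=camera("top");im=c["color"];b,g,r=[im[...,i].astype(int) for i in range(3)]
m=((b>r+50)&(b>g+25)).astype(np.uint8);m[:, :230]=0;m[:,320:]=0;m[:125]=0
cs=max(cv2.findContours(m,0,2)[0],key=cv2.contourArea)
R=cv2.boxPoints(cv2.minAreaRect(cs));
for p in R: print("patch",p,onz(c,*p,0)[:2].round(4))
m=((r>g+40)&(r>b+40)).astype(np.uint8);m[:170]=0;m[200:]=0;m[:,:225]=0;m[:,345:]=0
P=np.argwhere(m)[:,::-1];W=np.array([onz(c,*p,.07)[:2] for p in P])
d=cv2.fitLine(W.astype(np.float32),cv2.DIST_L2,0,.01,.01).ravel();print("arm",d,W[W[:,1].argmin()],W[W[:,1].argmax()])
cv2.imwrite("pics/crop.png",cv2.resize(im[130:275,170:390],None,fx=3.6,fy=3.6,interpolation=cv2.INTER_CUBIC))
s=camera("side")
cv2.imwrite("pics/scrop.png",cv2.resize(s["color"][130:280,150:360],None,fx=3.6,fy=3.6,interpolation=cv2.INTER_CUBIC))
E
```

```text
Traceback (most recent call last):
  File "h.py", line 6, in onz
    o,d=ray(c,u,v); return o+d*(z-o[2])/d[2]
        ~~~^^^^^^^
  File "h.py", line 4, in ray
    d=np.array(c["rotation"])@np.array([(u-c["cx"])/c["fx"],(v-c["cy"])/c["fy"],1]); return np.array(c["xyz"]),d
      ~~~~~~~~~~~~~~~~~~~~~~~^~~~~~~~~~~~~~~~~~~~~~~~~~~~~~~~~~~~~~~~~~~~~~~~~~~~~~
ValueError: matmul: Input operand 1 has a mismatch in its core dimension 0, with gufunc signature (n?,k),(k,m?)->(n?,m?) (size 3 is different from 4)
```

```bash
cat > h.py <<'E'
import numpy as np, cv2
from scipy.spatial.transform import Rotation as Ro
from bench import ctrl, camera
def rot(q): return Ro.from_quat(np.roll(q,-1)).as_matrix()
def ray(c,u,v):
    d=rot(c["rotation"])@np.array([(u-c["cx"])/c["fx"],(v-c["cy"])/c["fy"],1]); return np.array(c["xyz"]),d
def onz(c,u,v,z):
    o,d=ray(c,u,v); return o+d*(z-o[2])/d[2]
def proj(c,p):
    q=rot(c["rotation"]).T@(np.array(p)-np.array(c["xyz"])); return c["fx"]*q[0]/q[2]+c["cx"],c["fy"]*q[1]/q[2]+c["cy"]
E
python3 - <<'E'
from h import *
c=camera("top");im=c["color"];b,g,r=[im[...,i].astype(int) for i in range(3)]
m=((b>r+50)&(b>g+25)).astype(np.uint8);m[:, :230]=0;m[:,320:]=0;m[:125]=0
cs=max(cv2.findContours(m,0,2)[0],key=cv2.contourArea)
R=cv2.boxPoints(cv2.minAreaRect(cs));
for p in R: print("patch",p,onz(c,*p,0)[:2].round(4))
m=((r>g+40)&(r>b+40)).astype(np.uint8);m[:170]=0;m[200:]=0;m[:,:225]=0;m[:,345:]=0
P=np.argwhere(m)[:,::-1];W=np.array([onz(c,*map(float,p),.07)[:2] for p in P])
d=cv2.fitLine(W.astype(np.float32),cv2.DIST_L2,0,.01,.01).ravel();print("arm",d,W[W[:,1].argmin()],W[W[:,1].argmax()])
for n,u,v,z in(("flask",270,243,.03),("beaker",360,170,.03),("vial",194,218,.03),("dropper",196,164,.05)):print(n,onz(c,u,v,z)[:2].round(3))
cv2.imwrite("pics/crop.png",cv2.resize(im[130:275,170:390],None,fx=3.6,fy=3.6,interpolation=cv2.INTER_CUBIC))
E
```

```text
patch [250.52284 143.3198 ] [0.7756 0.0558]
patch [296.2893  140.05075] [ 0.7911 -0.0992]
patch [299.15735 180.20303] [ 0.6516 -0.11  ]
patch [253.39087 183.47208] [0.6366 0.0422]
arm [ 0.09648413 -0.9953345   0.6232768  -0.09216946] [ 0.63909557 -0.22035599] [0.6130776  0.04161087]
flask [ 0.438 -0.017]
beaker [ 0.684 -0.306]
vial [0.512 0.229]
dropper [0.685 0.229]
```

View pics/crop.png

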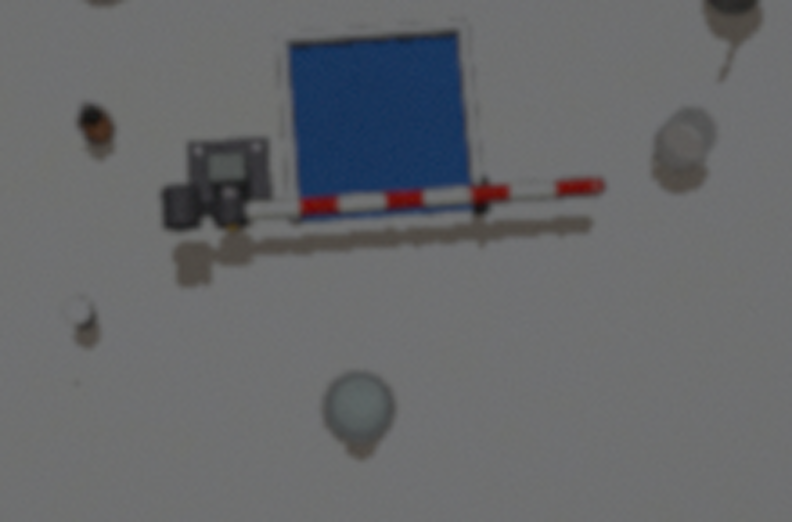

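The crop shows the barrier lying level on its rest (485,200), the flask at (360,408), and a clear lane to the bay.

- **Gate:** origin about (0.617, -0.038), yaw 5.5°.
- **Flask:** about (0.438, -0.017).
- **Barrier_end:** about (0.631, -0.182).

I'll lift the barrier with closed fingers pitched 45° forward.

```bash
python3 -m pendant '[[0.1,-0.29,0,0,0,0.0963],[0.1,-0.29,0,0,0,0.0963],[0.1,-0.29,0,0,0,0.0963],[0.1,-0.29,0,0,0,0],[0.1,-0.29,0,0,0,0],[0.1,-0.29,0,0,0,0],[0.1,-0.29,0,0,0,0],[0.1,-0.29,0,0,0,0],[0.1,-0.29,0,0,0,0],[0.1,-0.29,0,0,0,0]]' -1
```

```text
time_s: 1.45
eef_pos: [0.4523, -0.0648, 0.2395]
eef_rot: [0.0, 0.001, 1.0, -0.0]
wrist_force: [0.6, -0.3, 0.2]
opening: 0.001
grasp_force: 0.0
```

```bash
python3 -m pendant '[[0,-0.1,0,0,-0.1,0],[0,-0.1,0,0,-0.1,0],[0.05,-0.1,0,0,-0.1,0],[0.05,-0.1,0,0,-0.1,0],[0.05,-0.1,0,0,-0.1,0],[0.1,-0.1,-0.1,0,0,0],[0.1,0,-0.1,0,0,0],[0,0,-0.1,0,0,0],[0,0,-0.1,0,0,0],[0,0,0,0,0,0]]'; python3 - <<'E'
from h import *
s=camera("side");cv2.imwrite("pics/s1.png",s["color"]);print(ctrl.get_obs()["q"])
E
```

```text
time_s: 2.7
eef_pos: [0.5246, -0.1769, 0.1678]
eef_rot: [0.372, 0.004, 0.928, 0.001]
wrist_force: [0.5, 0.8, -0.0]
opening: 0.001
grasp_force: 0.0
[-0.85530347 -0.10121953  2.25927781  0.98136871  0.67758927 -3.1176689 ]
```

View pics/s1.png

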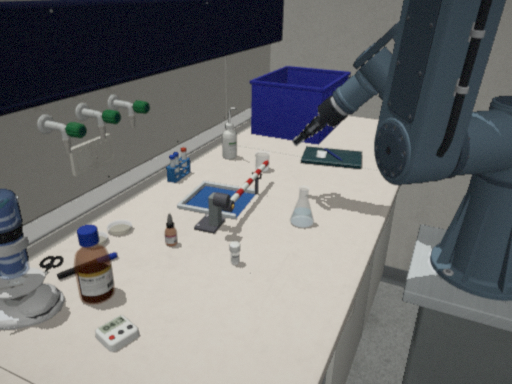

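The side view shows the pitched tool clear of everything, with its tip at (298,138). Joint 6 is at its limit, so I'll roll the tool half a turn about its own axis.

```bash
python3 -m pendant '[[0,0,0,0.077,0,-0.08],[0,0,0,0.077,0,-0.08],[0,0,0,0.077,0,-0.08],[0,0,0,0.077,0,-0.08],[0,0,0,0.077,0,-0.08],[0,0,0,0.077,0,-0.08],[0,0,0,0.077,0,-0.08],[0,0,0,0.077,0,-0.08],[0,0,0,0.077,0,-0.08],[0,0,0,0.077,0,-0.08]]'; python3 - <<'E'
from h import *
o=ctrl.get_obs();print(np.round(o["q"],2),rot(o["eef_rot"]).round(2))
E
```

```text
time_s: 4.0
eef_pos: [0.5252, -0.1783, 0.17]
eef_rot: [0.238, 0.714, 0.593, 0.288]
wrist_force: [0.8, 0.7, -0.6]
opening: 0.001
grasp_force: 0.0
[-0.86 -0.1   2.26  0.98  0.68 -1.37] [[ 0.13  0.71  0.69]
 [ 0.98 -0.18  0.  ]
 [ 0.13  0.68 -0.72]]
```

```bash
python3 -m pendant '[[0,-0.03,-0.05,0.077,0,-0.08],[0,-0.03,-0.05,0.077,0,-0.08],[0,0,-0.1,0.077,0,-0.08],[0,0,-0.1,0.077,0,-0.08],[0,0,-0.1,0.077,0,-0.08],[0,0,-0.1,0.077,0,-0.08],[0,0,-0.1,0.077,0,-0.08],[0,0,-0.08,0.077,0,-0.08],[0,0,-0.06,0,0,0],[0,0,0,0,0,0]]'; python3 - <<'E'
from h import *
o=ctrl.get_obs();print(np.round(o["q"],2),rot(o["eef_rot"]).round(2))
E
```

```text
time_s: 5.25
eef_pos: [0.5251, -0.1901, 0.0208]
eef_rot: [-0.002, 0.927, -0.002, 0.375]
wrist_force: [-0.3, 0.5, 0.6]
opening: 0.002
grasp_force: 0.0
[-0.88  0.34  2.25  1.56  0.57 -0.7 ] [[ 0.72 -0.    0.69]
 [-0.01 -1.    0.  ]
 [ 0.69 -0.01 -0.72]]
```

```bash
python3 -m pendant '[[0.1,0,0,0,0,0],[0.1,0,0,0,0,0],[0.1,0,0,0,0,0],[0.1,0,0,0,0,0],[0.1,0,0,0,0,0],[0.05,0,0,0,0,0],[0.05,0,0,0,0,0],[0,0,0,0,0,0],[0,0,0.1,0,0,0],[0,0,0.1,0,0,0]]'; python3 - <<'E'
from h import *
s=camera("side");cv2.imwrite("pics/s2.png",cv2.resize(s["color"][90:240,180:390],None,fx=3.6,fy=3.6,interpolation=cv2.INTER_CUBIC))
E
```

```text
time_s: 6.5
eef_pos: [0.6436, -0.1894, 0.06]
eef_rot: [-0.003, 0.928, -0.003, 0.374]
wrist_force: [-0.3, 0.5, -0.7]
opening: -0.001
grasp_force: 0.0
```

View pics/s2.png

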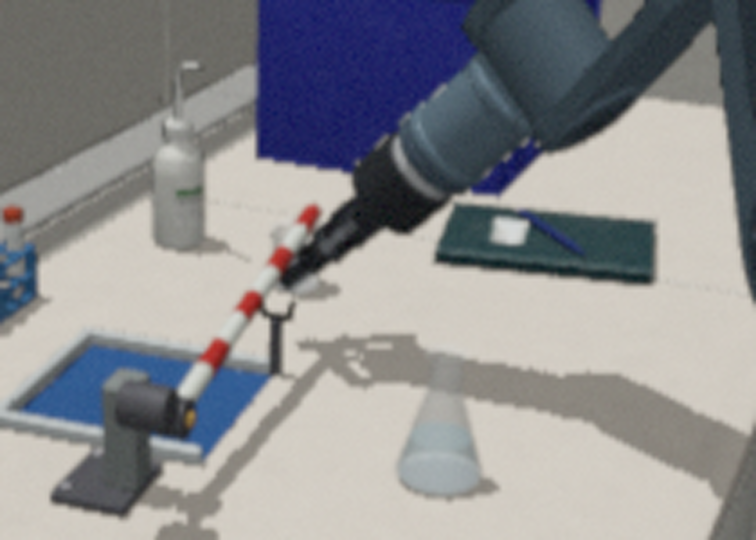

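The closed finger is under the arm at (285,275), just outside the rest, and the arm has begun to rise. Now I'll follow the arc.

```bash
python3 -m pendant '[[0,0.015,0.11,0,0,0],[0,0.02,0.11,0,0,0],[0,0.023,0.11,0,0,0],[0,0.027,0.11,0,0,0],[0,0.03,0.11,0,0,0],[-0.006,0.05,0.1,0,0,0],[-0.006,0.06,0.1,0,0,0],[-0.006,0.066,0.1,0,0,0],[-0.006,0.072,0.095,0,0,0],[-0.006,0.078,0.09,0,0,0]]'
python3 -m pendant '[[-0.006,0.09,0.08,0,0,0],[-0.008,0.09,0.06,0,0,0],[-0.008,0.09,0.05,0,0,0],[-0.008,0.09,0.04,0,0,0],[-0.008,0.09,0.03,0,0,0],[-0.008,0.08,0.02,0,0,0],[0,0,0,0,0,0],[0,0,0,0,0,0],[0,0,0,0,0,0],[0,0,0,0,0,0]]'
python3 - <<'E'
from h import *
s=camera("side");cv2.imwrite("pics/s3.png",s["color"])
E
```

```text
time_s: 7.8
eef_pos: [0.6382, -0.1012, 0.2675]
eef_rot: [-0.003, 0.927, -0.002, 0.374]
wrist_force: [-0.5, -0.4, -0.5]
opening: -0.002
grasp_force: 0.0
time_s: 9.05
eef_pos: [0.6296, 0.0038, 0.3233]
eef_rot: [-0.002, 0.927, -0.003, 0.374]
wrist_force: [-0.6, 0.4, -0.1]
opening: 0.0
grasp_force: 0.0
```

View pics/s3.png

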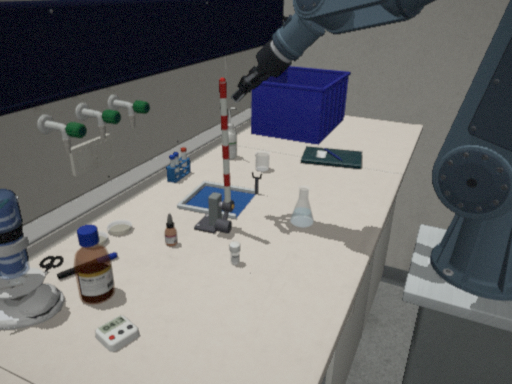

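The barrier stands upright at its stop, from (222,80) to (228,208), clear of the finger. Next I'll retreat and go behind the flask with the fingers half open.

```bash
python3 -m pendant '[[-0.2,-0.01,0,0,0,0],[-0.2,-0.01,0,0,0,0],[-0.2,-0.01,0,0,0,0],[-0.2,-0.01,0,0,0,0],[-0.2,-0.01,-0.1,0,0,0],[-0.2,-0.01,-0.1,0,0,0],[-0.15,-0.01,-0.1,0,0,0],[0,-0.03,-0.1,0,0,0],[0,0,0,0,0,0],[0,0,0,0,0,0]]' 0.06
python3 - <<'E'
from h import *
o=ctrl.get_obs();print(np.round(o["q"],2),rot(o["eef_rot"]).round(2))
c=camera("side");im=c["color"]
cv2.imwrite("pics/s4.png",im)
E
```

```text
time_s: 10.35
eef_pos: [0.4157, -0.019, 0.2363]
eef_rot: [-0.003, 0.932, -0.002, 0.361]
wrist_force: [0.4, 0.7, 0.6]
opening: 0.528
grasp_force: 0.0
[-0.7  -0.87  2.53  0.57  0.96  0.67] [[ 0.74 -0.    0.67]
 [-0.01 -1.    0.  ]
 [ 0.67 -0.01 -0.74]]
```

View pics/s4.png

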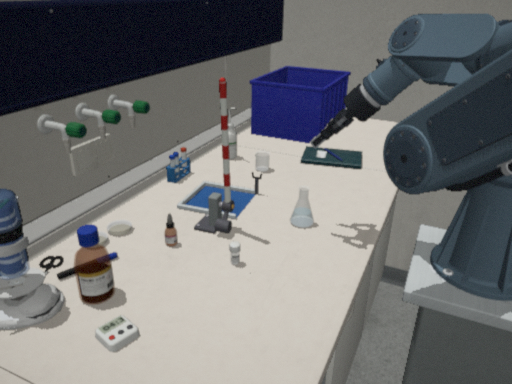

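The side view shows the tool above the flask side, with the flask at (303,208) and the barrier still up. The arm is folded to its limit, so I'll reduce the pitch to about 28° to get back behind the flask.

```bash
python3 -m pendant '[[0,0,0,0,0.08,0],[0,0,0,0,0.08,0],[-0.06,0,0,0,0,0],[-0.06,0,0,0,0,0],[-0.06,0,0,0,0,0],[-0.06,0,0,0,0,0],[-0.06,0,0,0,0,0],[-0.04,0,0,0,0,0],[0,0,0,0,0,0],[0,0,0,0,0,0]]'
python3 - <<'E'
from h import *
o=ctrl.get_obs();print(np.round(o["q"],2),rot(o["eef_rot"]).round(2))
E
```

```text
time_s: 11.65
eef_pos: [0.3539, -0.0194, 0.235]
eef_rot: [-0.003, 0.971, -0.002, 0.239]
wrist_force: [-1.1, 0.1, -0.6]
opening: 0.53
grasp_force: 0.0
[-0.7  -0.89  2.45  0.33  1.22  0.82] [[ 0.89 -0.    0.46]
 [-0.01 -1.    0.01]
 [ 0.46 -0.01 -0.89]]
```

```bash
python3 -m pendant '[[0,0,-0.11,0,0,0],[0,0,-0.11,0,0,0],[0,0,-0.11,0,0,0],[0,0,-0.11,0,0,0],[0,0,-0.11,0,0,0],[0,0,-0.11,0,0,0],[0,0,-0.11,0,0,0],[0,0,-0.11,0,0,0],[0,0,-0.1,0,0,0],[0,0,-0.08,0,0,0]]'
python3 - <<'E'
from h import *
o=ctrl.get_obs();print(np.round(o["q"],2),rot(o["eef_rot"]).round(2))
c=camera("side");im=c["color"]
cv2.imwrite("pics/s5.png",cv2.resize(im[100:300,220:480],None,fx=3,fy=3,interpolation=cv2.INTER_CUBIC))
E
```

```text
time_s: 12.9
eef_pos: [0.3764, -0.0217, 0.0285]
eef_rot: [-0.004, 0.973, -0.002, 0.229]
wrist_force: [-0.7, -0.9, 0.3]
opening: 0.53
grasp_force: 0.0
[-0.62 -0.17  2.58  0.67  0.44  0.39] [[ 0.89 -0.    0.45]
 [-0.01 -1.    0.01]
 [ 0.45 -0.01 -0.89]]
```

View pics/s5.png

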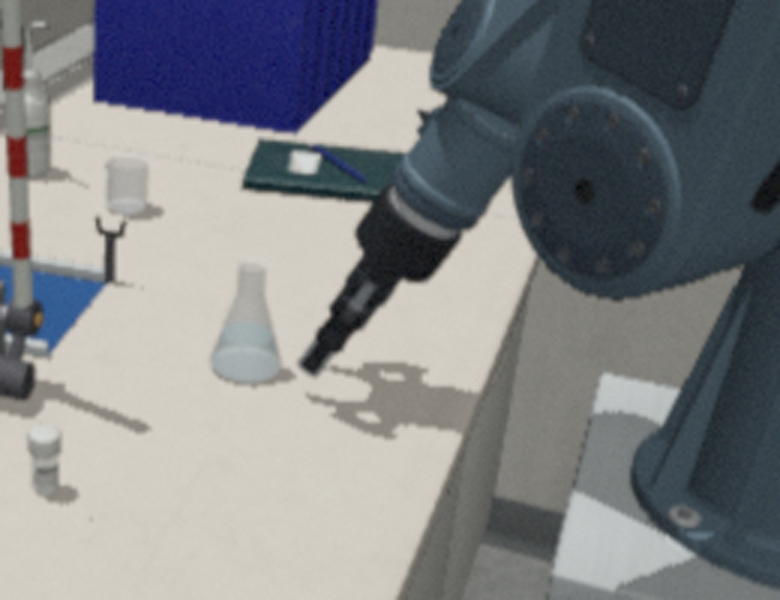

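The fingertips are at (312,365), just behind the flask's foot and low, and the flask is untouched at (246,355). I'll start a slow push.

```bash
python3 -m pendant '[[0.03,0.02,-0.025,0,0,0],[0.03,0,-0.025,0,0,0],[0.04,0,0,0,0,0],[0.04,0,0,0,0,0],[0.04,-0.002,0,0,0,0],[0.04,-0.002,0,0,0,0],[0.05,-0.0025,0,0,0,0],[0.05,-0.0025,0,0,0,0],[0.03,-0.0015,0,0,0,0],[0,0,0,0,0,0]]'
python3 - <<'E'
from h import *
c=camera("side");im=c["color"]
cv2.imwrite("pics/s6.png",cv2.resize(im[100:300,200:460],None,fx=3,fy=3,interpolation=cv2.INTER_CUBIC))
E
```

```text
time_s: 14.2
eef_pos: [0.4466, -0.0199, 0.0192]
eef_rot: [-0.004, 0.973, -0.002, 0.23]
wrist_force: [-0.2, 0.9, -1.8]
opening: 0.528
grasp_force: 0.0
```

View pics/s6.png

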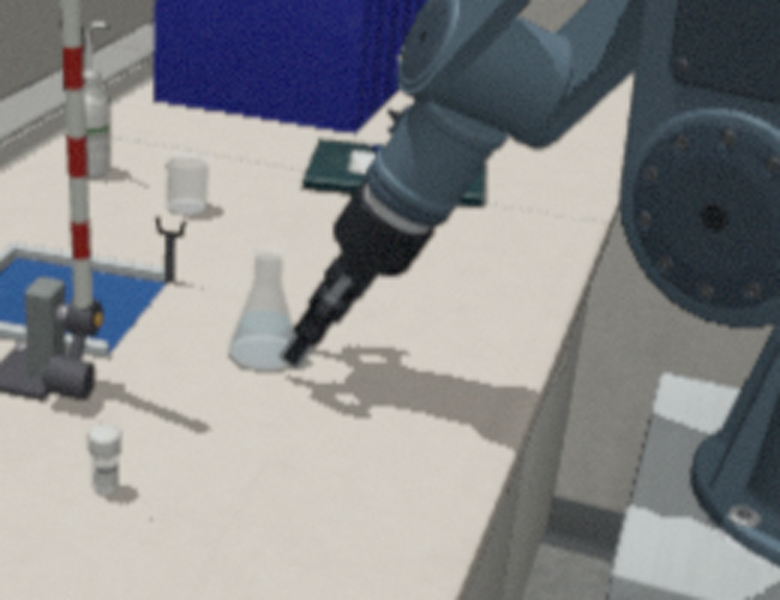

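The flask has slid forward upright, with its foot centred near crop (264,352), nestled against both fingertips. I'll compute its position.

```bash
python3 - <<'E'
from h import *
c=camera("side");
p=onz(c,200+264/3,100+350/3,0.005);print(p, onz(c,200+232/3,100+350/3,0.01),onz(c,220+246/3,100+357/3,0.005))
G=np.array([.617,-.038]);X=np.array([.9953,.0965]);d=p[:2]-G;print("gate",d@X,d@[-.0965,.9953])
E
```

```text
[ 0.48248742 -0.02142868  0.005     ] [5.05403552e-01 3.47562565e-04 1.00000000e-02] [ 0.44363747 -0.02639713  0.005     ]
gate -0.13228123823363966 0.029473900556737237
```

```bash
python3 -m pendant '[[0.05,-0.0025,0,0,0,0],[0.05,-0.0025,0,0,0,0],[0.05,-0.0025,0,0,0,0],[0.05,-0.0025,0,0,0,0],[0.05,-0.0025,0,0,0,0],[0.05,-0.0025,0,0,0,0],[0.05,-0.0025,0,0,0,0],[0.05,-0.0025,0,0,0,0],[0.05,-0.0025,0,0,0,0],[0.04,-0.002,0,0,0,0]]'
python3 - <<'E'
from h import *
for n in("side","top"):
    c=camera(n);im=c["color"].astype(int)
    cv2.imwrite(f"pics/{n}7.png",c["color"])
E
```

```text
time_s: 15.55
eef_pos: [0.5448, -0.0248, 0.0192]
eef_rot: [-0.004, 0.973, -0.002, 0.23]
wrist_force: [-0.5, 0.1, 0.5]
opening: 0.534
grasp_force: 0.4
```

```bash
python3 -m pendant '[[0.06,-0.0025,0,0,0,0],[0.06,-0.0025,0,0,0,0],[0.06,-0.0025,0,0,0,0],[0.06,-0.0025,0,0,0,0],[0.06,-0.0025,0,0,0,0],[0.06,-0.0025,0,0,0,0],[0.06,-0.0025,0,0,0,0],[0.06,-0.0025,0,0,0,0],[0.04,-0.0025,0,0,0,0],[0.03,-0.002,0,0,0,0]]'
python3 -m pendant '[[0,0,0,0,0,0],[-0.02,0,0,0,0,0],[-0.05,0,0,0,0,0],[-0.1,0,0,0,0,0],[-0.1,0,0,0,0,0],[-0.15,0,0.1,0,0,0],[-0.15,0,0.1,0,0,0],[-0.1,0,0.2,0,0,0],[0,0,0.2,0,0,0],[0,0,0,0,0,0]]'
python3 - <<'E'
from h import *
s=camera("side")["color"][100:260,150:350];t=camera("top")["color"][120:264,200:380]
f=lambda a:cv2.resize(a,(400,int(400*a.shape[0]/a.shape[1])),interpolation=cv2.INTER_CUBIC)
cv2.imwrite("pics/f.png",np.hstack([f(s),np.minimum(f(t)[:320].astype(int)*2,255).astype(np.uint8)]))
E
```

```text
time_s: 16.9
eef_pos: [0.6546, -0.0296, 0.0191]
eef_rot: [-0.005, 0.973, -0.002, 0.23]
wrist_force: [-1.3, -0.3, 0.3]
opening: 0.527
grasp_force: 0.5
time_s: 18.15
eef_pos: [0.5217, -0.0305, 0.143]
eef_rot: [-0.003, 0.972, -0.002, 0.233]
wrist_force: [0.8, -0.2, -0.5]
opening: 0.528
grasp_force: 0.0
```

View pics/f.png

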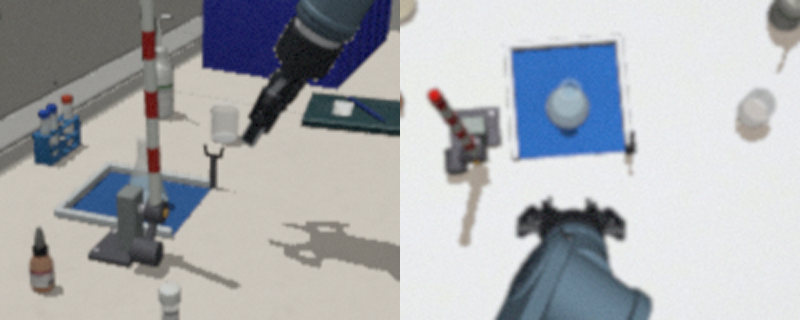

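The flask stands upright in the middle of the blue patch at (568,106) in the right-hand half of the picture. The barrier is up, the bystanders look unmoved and the hand is clear, so I'll hand in.

```bash
python3 -c "
from bench import ctrl
print(ctrl.hand_in())"
```

```text
the job is handed in; nothing more can be done
None
```

I handed the job in at about 18 s of robot time. In the last pictures the barrier is up by itself, the flask is upright in the middle of the bay, the hand is clear and the other things look unmoved; the hand-in returned no verdict.

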